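# Feel the printing form home into its register seat

## Robot

A 6-joint arm with a two-finger parallel gripper is mounted at the origin on the work surface. World frame = base frame: x ahead of the robot, y to its left, z up, the work surface at z = 0. Lengths are in m, angles in rad, forces in N, time in s.
With the tool pointing down it reaches from about 0.35 to 0.975 m from the base axis. Payload 4.9 kg.
Tool frame: the origin (TCP) lies midway between the tips of the shut fingers; the grasp point (between the pads) lies manip.grip_depth behind it (manip.grip_depth is the distance from the TCP to the grasp point, in m); z points along the fingers, x is the direction in which the jaws open and shut, and the axes are right-handed (so a half turn about z gives the same grasp; the last joint's range is limited). The gripper opens to 85 mm and grips with 20 to 120 N. Pads are 22 mm wide; open, the fingers measure 114 mm over their backs; the gripper's body (76 mm by 85 mm) begins 54 mm behind the grasp point. The pads swing forward as they close: fully open they stand 13 mm farther back than shut.
Start: joints at [1.041, 0.053, 1.613, -0, 1.476, -0.119], TCP at [0.25, 0.573, 0.231] pointing down, gripper open.
Joint ranges: [-3.01, 3.01], [-1.01, 2.22], [0.06, 2.58], [-1.02, 4.17], [0.09, 2.62], [-3.14, 3.14]. Speed limits (rad/s): [2.57, 2.57, 3.14, 3.14, 3.14, 3.14].

## Interface

Orientations are given as a unit quaternion [w, x, y, z].
In Python, from plant import state, grab_frame, ticket, manip gives the robot as it stands.
- The arm moves only by the tool carry_out, never from a script. Its argument "moves" is a list that holds one entry, the list of rows, each a list of 7 numbers: the turn, a rotation vector about the tool's x, y, z each as a share of 5 degrees, from -1 to 1, then the shift along the tool's x, y, z each as a share of 0.04 m, from -1 to 1, then the gripper command: -1 is shut, 1 is fully open, values between are in proportion. A call has 1 to 8 rows; each row shifts and turns the commanded pose from where the row before left it, along the tool's axes as they then stand; what a row does not reach is not made up. A row lasts 1/12 s, in which the tool goes at most 41.7 mm and 7.16 degrees, less where a joint would pass 70% of its speed; a pose out of reach is approached as far as the arm can. A call with a number of a shift or a turn outside -1 to 1 is refused whole. A call with a gripper value outside its range is refused whole. The fingers move at their own pace and stop on an object; the grip force is fixed at half the most. Time passes only in rows, so rows that do not move let the fingers close. It gives the time, the measured TCP pose, the force and the opening at its end, in the units of the state.
- state(): the state, without advancing time (a new reading comes with each control period).
- grab_frame(name): name is "side" or "top" or "wrist"; returns a dict with "frame" (420x560x3 uint8, red, green, blue), "z_map" (420x560 float32, m along the optical axis (not along the pixel's ray), 0 where there is no reading), "K" (3x3 intrinsics, pixels), "world_from_camera" (4x4, takes a point from camera to world coordinates); the wrist camera has in their place "hand_eye" (4x4, takes a point from camera to tool coordinates, whose origin is the TCP and whose axes are the tool frame's). Camera axes: x right, y down, z forward; pixel columns grow to the right and rows downward; lengths in m; the calibration is good to about 2 mm. A picture is of the moment at which its call begins: read the wrist's pose just before it.
- ticket.job_done(): hands the job in, once; it reports no verdict.
The state is a dict: "time": time; "joint_pos": joint angles; "joint_vel": joint speeds; "joint_efforts": joint torques, N m; "tool_pos": TCP position; "tool_rot": TCP orientation; "contact_force": force on the tool from outside, world axes, zero at the start; "ft_torque": the same for the moment, N m; "gripper_width": opening from 0.0 (shut) to 1.0 (fully open).
Only numpy, scipy, OpenCV 4.12 (cv2) and the standard library are available. Lean on these libraries where they do the work, as an engineer would, in place of code of your own. Each camera call takes 0.05 s, during which the arm holds its last target.

## Task

The printing form on the proofing-press bed is out of register: under it, hidden from view, is one seat, some way off along the rails to one side or the other. Slide the form along the bed without forcing it, feeling for the place where its keel drops into the seat (the wrong direction only ends at a dead stop), and leave it sitting flat in the seat. Do not lift the form off the bed or tip it, and leave the ink tin, the wooden block and the roller where they are.

Things in the scene. Friction and masses are not known exactly. Their poses are not given: they have to be found in the camera images.
- form: Printing form, loose, 0.5 to 0.8 kg: silvery frame 130 (own x) by 200 mm (own y) filled with wood and metal blocks. Origin: centre of its keel's underside. The keel, a steel bar under the middle, is 100 x 50 (y) x 14 mm; the frame spans 14 to 38 mm above the origin. Slides along y with 2 to 8 N of friction. Origin 20 mm above the bed's; once seated 13 mm (it drops 7 mm).
- form_end_left (a point): Centre of the form's flat end face at its own y = +100 mm, 26 mm above its origin. The face is 24 mm high and 130 mm wide; closed fingers, pointing down, can push on it. Pushing here slides the form towards -y.
- form_end_right (a point): Centre of the form's other end face, at its own y = -100 mm, 26 mm above its origin. Pushing here slides the form towards +y.
- bed: Fixed green press bed, 180 (own x) by 380 mm (own y, the sliding direction). Origin: centre of its underside, on the table. Two dark rails along y, 44 mm high, inner faces at x = +-67 mm, guide the form (2 mm play). From |y| = 100 mm out to the open ends at 190 mm lie steel lands 25 mm high; their inner edges stop the keel dead with the form's origin at y = +-75 mm.
- bed_channel (a point): Middle of the channel between the rails, 20 mm above the bed's origin; the form starts within 5 mm of it, hiding it. The hidden seat is a pocket 56 mm long (y), 7 mm deep, centred 47 to 63 mm from here towards the bed's +y or -y (unseen). The 50 mm keel drops in and its square edges then stop the form both ways (3 mm play). More than 40 N on the form is forcing it.
- ink_tin: Bystander: closed steel ink tin, 80 mm across, 55 mm high, standing behind the bed (+x side). Origin: centre of its underside.
- furniture_block: Bystander: light wooden block 30 x 120 x 22 mm lying behind the bed (+x side). Origin: centre of its underside.
- brayer: Bystander: ink roller with black rubber drum 90 mm wide, 38 mm in diameter, and a wooden handle, lying to one side of the bed beyond its +y end. Origin: under the centre of the drum; the handle runs to own -x for 126 mm.
Not all that is in view belongs to the job. Leave any orange or purple look-alike of the form alone.

How it is judged:
At the end, for the whole second after the job is handed in: The form rests in its seat: its origin 9 to 15.5 mm above the bed's origin, between the rails (within 6 mm across), 38 to 70 mm from the bed's middle on one side, level within 0.025 rad and at rest (under 10 mm/s) (z of form in the frame of bed between 0.009 and 0.0155 m and x of form in the frame of bed between -0.006 and 0.006 m and (y of form in the frame of bed between 0.038 and 0.07 m or y of form in the frame of bed between -0.07 and -0.038 m) and angle between form's own z axis and vertical below 0.025 rad and linear speed of form below 0.01 m/s); the robot touches nothing.
It fails at once if the form is forced: more than 40 N between fingers or arm and form (contact force between any of the fingers, the arm and form above 40 N).
It fails at once if the form is lifted off the bed (origin more than 40 mm above the bed's) or tipped more than 0.3 rad (z of form in the frame of bed above 0.04 m or angle between form's own z axis and vertical above 0.3 rad).
It fails at once if a bystander is moved more than 20 mm (distance of any of ink_tin, furniture_block, brayer from where it was at the start of the episode above 0.02 m).
It also fails if it takes over 56 s, if anything falls off the work surface, if the arm or the gripper's body presses on something with over 40 N, if the wrist force passes 120 N, or if a joint passes its speed limit or range.

## Working session

There is one attempt and no reset: what is moved stays moved. The work goes in short steps, Python scripts to look and compute and a tool call to move; the robot and the scene stay as the last step left them, time stands still between calls to the robot, and variables do not carry over. Pictures are saved under pics/ and viewed, and the job is handed in when it is done.

Besides the shell and the picture viewer there is one more tool, called after "Call:" as name([rows], argument=value, ...), one row to a line, values as JSON. carry_out: Moves the arm, as the interface text tells. Shift numbers are shares of 0.04 m and turn numbers shares of 5 degrees, none past 1 either way. Its arguments: {"type":"object","properties":{"moves":{"type":"array"}},"required":["moves"]}

```bash
mkdir -p pics
python3 - <<'E'
from plant import state, grab_frame, manip
import cv2,numpy as np
s=state(); print(s); print(manip.grip_depth)
for n in("top","side"):
    f=grab_frame(n); np.savez(f"{n}0.npz",**f); cv2.imwrite(f"pics/{n}0.png",f["frame"][:,:,::-1]); print(n,f["K"],f["world_from_camera"])
E
```

```text
{'time': 0.0, 'joint_pos': array([ 1.04097784e+00,  5.33901028e-02,  1.61429294e+00,  1.22935470e-05,
        1.47603268e+00, -1.19023751e-01]), 'joint_vel': array([-0.00118779, -0.00337328, -0.00023848, -0.0005417 ,  0.00064668,
        0.00049652]), 'joint_efforts': array([ 2.46590374e-03, -3.93664169e+01, -3.70183182e+01,  1.12190696e-04,
        7.01955709e-03,  2.26301222e-05]), 'tool_pos': array([0.24927494, 0.57244914, 0.23004307]), 'tool_rot': array([ 4.66713840e-04,  8.36462066e-01,  5.48023800e-01, -9.53448175e-04]), 'contact_force': array([-0.66305857,  0.10225454,  0.19588988]), 'ft_torque': array([-0.00978372, -0.05245729, -0.02458499]), 'gripper_width': 0.9998221946516133}
0.0187
top [[473.62074527   0.         285.29182067]
 [  0.         473.62074527 211.15378979]
 [  0.           0.           1.        ]] [[ 0.02828338 -0.98775669  0.153417    0.32491036]
 [-0.99951108 -0.02999222 -0.00883518  0.11001681]
 [ 0.01332832 -0.15309211 -0.98812204  1.33616333]
 [ 0.          0.          0.          1.        ]]
side [[535.62607798   0.         283.67242279]
 [  0.         535.62607798 208.36307673]
 [  0.           0.           1.        ]] [[ 0.91012329 -0.25657602  0.32533727  0.12708034]
 [-0.41407182 -0.59134338  0.69199533 -0.72963774]
 [ 0.01483663 -0.76451406 -0.64443628  0.86184078]
 [ 0.          0.          0.          1.        ]]
```

View pics/top0.png

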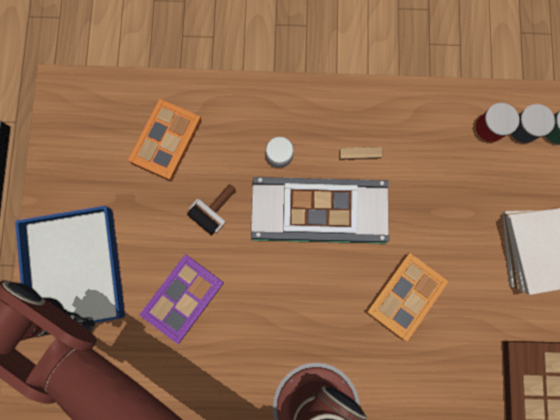

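View pics/side0.png

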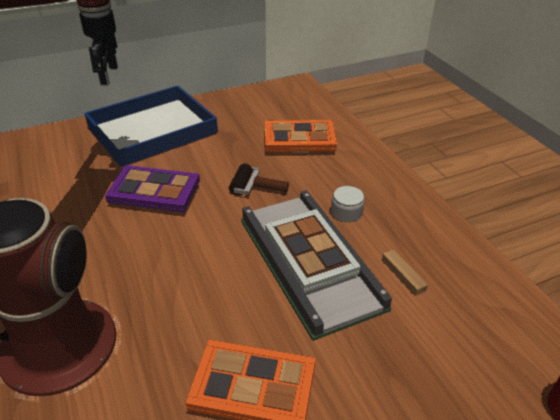

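```bash
cat > h.py <<'E'
import numpy as np,cv2
def pts(f):
    z=f["z_map"];K=f["K"];v,u=np.mgrid[:z.shape[0],:z.shape[1]]
    P=np.stack([(u-K[0,2])/K[0,0]*z,(v-K[1,2])/K[1,1]*z,z],-1)
    T=f["world_from_camera"];return P@T[:3,:3].T+T[:3,3]
def rect(P,m):
    q=P[m][:,:2].astype(np.float32); return cv2.minAreaRect(q*1000)
E
python3 - <<'E'
from h import *
f=np.load("top0.npz");P=pts(f);im=f["frame"]
z=P[...,2]
print("table z",np.median(z[250:280,240:380]))
reg=np.zeros(z.shape,bool);reg[165:255,240:400]=1
for n,m in(("form",reg&(z>.051)&(z<.07)),("rails+form",reg&(z>.034)),("bed",reg&(z>.012))):
    m=cv2.morphologyEx(m.astype(np.uint8),cv2.MORPH_OPEN,np.ones((3,3)))>0
    print(n,m.sum(),rect(P,m),np.median(P[m],0), P[m].min(0),P[m].max(0))
b=cv2.resize(im[160:260,230:410],None,fx=4,fy=4,interpolation=cv2.INTER_CUBIC);cv2.imwrite("pics/c0.png",b[:,:,::-1])
hsv=cv2.cvtColor(im,cv2.COLOR_RGB2HSV)
print(hsv[190:230:4,320],hsv[208,250:390:6], (z[208,245:395:6]*1000).round())
E
```

```text
table z 2.6660476342477146e-05
form 3389 ((535.7922973632812, 1.6884078979492188), (131.00904846191406, 200.6529541015625), 0.037300046533346176) [0.53515437 0.00197191 0.05879877] [ 0.4702622  -0.09864317  0.05106418] [0.60132191 0.10200587 0.06901378]
rails+form 5392 ((474.5863037109375, 1.107391357421875), (296.86663818359375, 380.0035400390625), 0.6487168669700623) [0.53204983 0.00183838 0.05622041] [ 0.32491036 -0.18913367  0.03413468] [0.62258719 0.19114772 1.33616333]
bed 8482 ((474.634765625, 0.7813568115234375), (296.82257080078125, 380.6652526855469), 0.683168888092041) [0.53257449 0.00479341 0.04479669] [ 0.32491036 -0.18913367  0.01203566] [0.62258719 0.1917249  1.33616333]
[[  9  91 118]
 [ 17  91 187]
 [ 17  91 188]
 [ 17  89 191]
 [ 17  89 193]
 [165  11  95]
 [114  12 108]
 [110  14 109]
 [107  16 109]
 [  3  14 159]] [[ 13 132 160]
 [  9   9 203]
 [ 10   8 203]
 [ 10   8 203]
 [ 10   8 202]
 [ 13   9 207]
 [ 90   2 217]
 [ 13 128 118]
 [ 12 132 112]
 [ 11 129 115]
 [ 11 125 116]
 [ 13 119 120]
 [ 13 117 122]
 [ 14 113 124]
 [  4  47  92]
 [  0  32  96]
 [175  16  98]
 [ 98   5 199]
 [  4   9 209]
 [ 15  10 209]
 [  9   9 207]
 [ 13   9 204]
 [ 10   7 205]
 [ 10  68 158]] [ 0.000e+00 -4.000e+00  2.800e+01  2.700e+01  2.200e+01  2.200e+01
  2.600e+01  5.700e+01  5.400e+01  5.900e+01  5.700e+01  5.400e+01
  5.500e+01  5.700e+01  5.900e+01  6.500e+01  1.336e+03  5.900e+01
  6.000e+01  2.300e+01  2.500e+01  2.600e+01  2.700e+01  2.300e+01
 -1.000e+00]
```

View pics/c0.png

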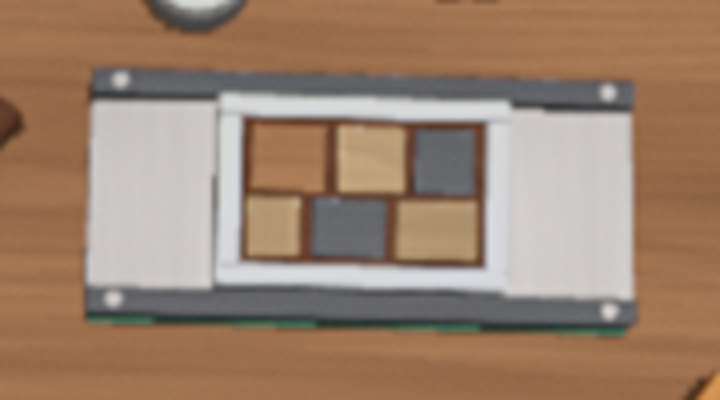

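Run:
```python
from h import *
f=np.load("top0.npz");P=pts(f);z=P[...,2]
reg=np.zeros(z.shape,bool);reg[165:255,240:400]=1;reg&=f["z_map"]>0
for n,m in(("form",reg&(z>.051)&(z<.07)),("rails+form",reg&(z>.034)&(z<.07)),("bed",reg&(z>.012)&(z<.07))):
    print(n,m.sum(),rect(P,m))
    if n!="form":
        q=P[m]
        for s in(0,1):  # edges: fit max/min x per y bin
            ys=np.arange(-.18,.185,.01);e=[(np.percentile(q[abs(q[:,1]-y)<.005,0],[2,98])[s]) for y in ys]
            print(np.polyfit(ys,e,1))
```

```text
form 3417 ((533.155517578125, -16.067672729492188), (158.98191833496094, 258.4757995605469), 1.7883838415145874)
rails+form 5393 ((553.49560546875, 1.0213165283203125), (209.52902221679688, 380.14154052734375), 0.048728808760643005)
[-0.00398529  0.45145467]
[0.00486244 0.6196172 ]
bed 8547 ((553.7501220703125, 1.43951416015625), (217.39617919921875, 380.09228515625), 0.3028111159801483)
[-0.00427574  0.4498011 ]
[0.03303917 0.62075458]
```

Call:
carry_out([
  [[0,0,1,0,0,0,-1],[0,0,1,0,0,0,-1],[0,0,1,0,0,0,-1],[0,0,1,0,0,0,-1],[0,0,1,0,0,0,-1],[0,0,1,0,0,0,-1],[0,0,1,0,0,0,-1],[0,0,1,0,0,0,-1]],
])

```text
time: 0.77
tool_pos: [0.2494, 0.5727, 0.2306]
tool_rot: [0.0, 0.974, 0.227, -0.0]
contact_force: [1.2, 0.4, 0.6]
gripper_width: 0.003
```

Call:
carry_out([
  [[0,0,1,0,0,0,-1],[0,0,1,0,0,0,-1],[0,0,1,0,0,0,-1],[0,0,1,0,0,0,-1],[0,0,1,0,0,0,-1],[0,0,0.3,0,0,0,-1],[0,0,0,0,0,0,-1]],
])

```text
time: 1.35
tool_pos: [0.2494, 0.5727, 0.2306]
tool_rot: [0.0, 1.0, -0.001, -0.0]
contact_force: [-0.0, 0.8, -0.7]
gripper_width: 0.0
```

Call:
carry_out([
  [[0,0,0,0.51,0.74,0,-1],[0,0,0,0.51,0.74,0,-1],[0,0,0,0.51,0.74,0,-1],[0,0,0,0.51,0.74,0,-1],[0,0,0,0.51,0.74,0,-1],[0,0,0,0.51,0.74,0,-1],[0,0,0,0.51,0.74,0,-1]],
])

```text
time: 1.93
tool_pos: [0.3927, 0.3641, 0.231]
tool_rot: [0.0, 1.0, 0.0, -0.0]
contact_force: [0.6, 0.8, 0.7]
gripper_width: 0.003
```

Call:
carry_out([
  [[0,0,0,0.51,0.74,0,-1],[0,0,0,0.51,0.74,0,-1],[0,0,0,0.51,0.74,0,-1],[0,0,0,0.51,0.74,0,-1],[0,0,0,0.51,0.74,0,-1],[0,0,0,0.51,0.74,0,-1],[0,0,0,0.51,0.74,0,-1],[0,0,0,0,0,0,-1]],
])

```text
time: 2.6
tool_pos: [0.5373, 0.1537, 0.2309]
tool_rot: [0.001, 1.0, -0.003, 0.0]
contact_force: [-1.0, -0.1, 0.7]
gripper_width: 0.0
```

Call:
carry_out([
  [[0,0,0,0,0,0.9,-1],[0,0,0,0,0,0.9,-1],[0,0,0,0,0,0.9,-1],[0,0,0,0,0,0.9,-1],[0,0,0,0,0,0.7,-1],[0,0,0,0,0,0.42,-1],[0,0,0,0,0,0,-1]],
])

```text
time: 3.18
tool_pos: [0.5304, 0.1582, 0.037]
tool_rot: [0.001, 1.0, 0.0, -0.005]
contact_force: [0.4, -0.1, -0.3]
gripper_width: -0.005
```

Run:
```python
from plant import grab_frame
import cv2
f=grab_frame("side")["frame"][170:350,220:420]
cv2.imwrite("pics/s1.png",cv2.resize(f,None,fx=3,fy=3,interpolation=2)[:,:,::-1])
```

```text
(no output)
```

View pics/s1.png

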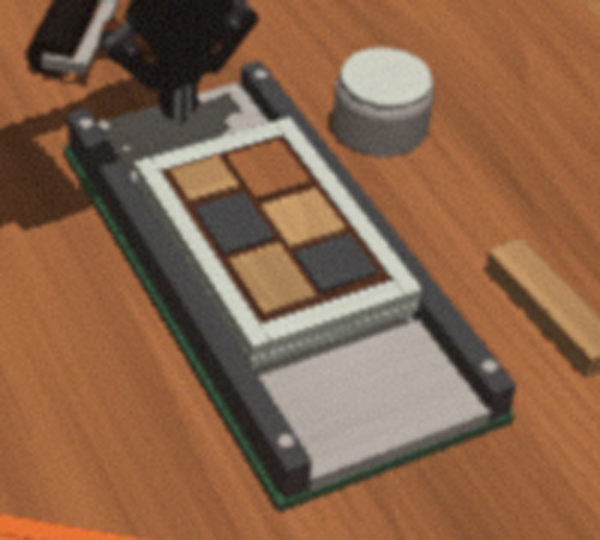

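The picture shows the closed fingers (crop 180,105) over the +y land, facing the silver form's end. The form is the silver frame between the rails, not the orange or purple copies. Next I close in on it.

Call:
carry_out([
  [[0,0,0,0.12,0.3,0,-1],[0,0,0,0,0.3,0,-1],[0,0,0,0,0.2,0,-1],[0,0,0,0,0.1,0,-1],[0,0,0,0,0.1,0,-1],[0,0,0,0,0.1,0,-1],[0,0,0,0,0.05,0,-1],[0,0,0,0,0.05,0,-1]],
])

```text
time: 3.9
tool_pos: [0.5401, 0.1111, 0.0431]
tool_rot: [-0.001, 1.0, -0.001, 0.001]
contact_force: [-0.2, 5.3, 1.6]
gripper_width: -0.001
```

Call:
carry_out([
  [[0,0,0,0,0.07,0.03,-1],[0,0,0,0,0.07,0.03,-1],[0,0,0,0,0.07,0.03,-1],[0,0,0,0,0.07,0,-1],[0,0,0,0,0.07,0,-1],[0,0,0,0,0.07,0,-1],[0,0,0,0,0.07,0,-1],[0,0,0,0,0.07,0,-1]],
])

```text
time: 4.57
tool_pos: [0.5407, 0.0893, 0.0401]
tool_rot: [-0.001, 1.0, -0.0, 0.001]
contact_force: [0.1, 5.7, 4.6]
gripper_width: 0.002
```

Call:
carry_out([
  [[0,0,0,0,0.06,0,-1],[0,0,0,0,0.06,0,-1],[0,0,0,0,0.06,0,-1],[0,0,0,0,0.06,0,-1],[0,0,0,0,0.06,0,-1]],
])

```text
time: 4.98
tool_pos: [0.5406, 0.0773, 0.0401]
tool_rot: [-0.001, 1.0, -0.0, 0.001]
contact_force: [0.5, 6.1, 4.7]
gripper_width: -0.006
```

Call:
carry_out([
  [[0,0,0,0,0.04,0,-1],[0,0,0,0,0.04,0,-1],[0,0,0,0,0.04,0,-1],[0,0,0,0,0.04,0,-1],[0,0,0,0,0.04,0,-1],[0,0,0,0,0.04,0,-1]],
])

```text
time: 5.48
tool_pos: [0.5406, 0.0677, 0.0401]
tool_rot: [-0.001, 1.0, -0.0, 0.001]
contact_force: [0.9, 5.7, 3.9]
gripper_width: -0.003
```

Call:
carry_out([
  [[0,0,0,0,0.03,0,-1],[0,0,0,0,0.03,0,-1],[0,0,0,0,0.03,0,-1]],
])

```text
time: 5.73
tool_pos: [0.5406, 0.0641, 0.04]
tool_rot: [-0.001, 1.0, -0.0, 0.001]
contact_force: [0.4, 5.7, 4.1]
gripper_width: 0.002
```

Call:
carry_out([
  [[0,0,0,0,0.03,0,-1],[0,0,0,0,0.03,0,-1],[0,0,0,0,0.03,0,-1]],
])

```text
time: 5.98
tool_pos: [0.5406, 0.0605, 0.04]
tool_rot: [-0.001, 1.0, -0.0, 0.001]
contact_force: [0.1, 6.6, 3.3]
gripper_width: 0.002
```

Call:
carry_out([
  [[0,0,0,0,0.03,0,-1],[0,0,0,0,0.03,0,-1],[0,0,0,0,0.03,0,-1]],
])

```text
time: 6.23
tool_pos: [0.5405, 0.0564, 0.0399]
tool_rot: [-0.001, 1.0, 0.0, 0.001]
contact_force: [0.8, -0.5, 1.5]
gripper_width: 0.005
```

Force fell from about 6 N to 0, which may be the drop. I'll check with a picture.

Run:
```python
from plant import grab_frame,state
from h import *
f=grab_frame("side");cv2.imwrite("pics/s2.png",cv2.resize(f["frame"][170:350,220:420],None,fx=3,fy=3,interpolation=2)[:,:,::-1])
f=grab_frame("top");np.savez("top1.npz",**f);P=pts(f)
f0=np.load("top0.npz");P0=pts(f0)
def rep(f,P,u0,u1):
    r=np.zeros(P.shape[:2],bool);r[180:240,u0:u1]=1;z=P[...,2]
    hsv=cv2.cvtColor(f["frame"],cv2.COLOR_RGB2HSV)
    m=r&(f["z_map"]>0)&(z>.04)&(z<.07)&(P[...,0]>.478)&(P[...,0]<.593)
    print(m.sum(),np.median(z[m]),z[m].mean(),[np.percentile(P[m][:,1],p) for p in(1,99)])
rep(f0,P0,270,370);rep(f,P,320,395)
print(state()["contact_force"])
```

```text
3030 0.0589003663047033 0.05878720238785916 [np.float64(-0.09736437805607094), np.float64(0.10025758901582256)]
1828 0.0516874201577856 0.051724268671776465 [np.float64(-0.15688933146859627), np.float64(0.0007947501928294371)]
[ 0.66387726 -0.23898336  0.19888519]
```

View pics/s2.png

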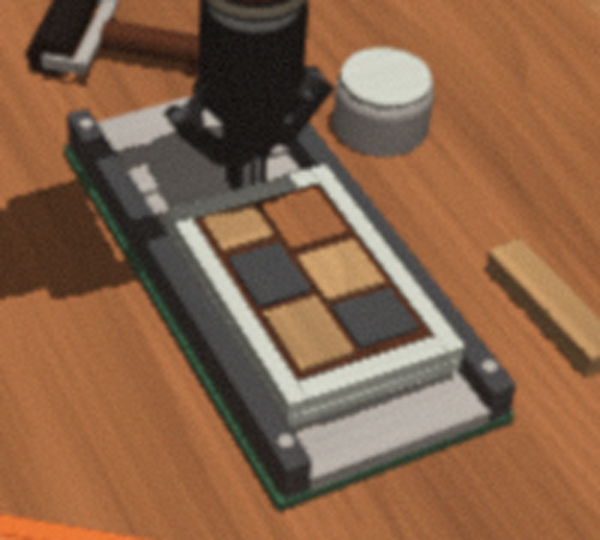

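The picture shows the form moved towards -y (crop 320,290) and lower between the rails. Its top went from 58.9 to 51.7 mm, so it has dropped 7 mm. I'll back off now.

Call:
carry_out([
  [[0,0,0,0,-0.2,0,-1],[0,0,0,0,-0.4,0,-1],[0,0,0,0,-0.4,-0.3,-1],[0,0,0,0,0,-0.9,-1],[0,0,0,0,0,-0.9,-1],[0,0,0,0,-0.5,-0.9,-1],[0,0,0,0,-0.9,0,-1],[0,0,0,0,-0.9,0,-1]],
])

```text
time: 7.0
tool_pos: [0.5417, 0.1887, 0.1628]
tool_rot: [-0.0, 1.0, -0.001, 0.003]
contact_force: [0.8, 0.1, -1.5]
gripper_width: -0.002
```

Call:
carry_out([
  [[0,0,0,-0.6,-0.8,0,-1],[0,0,0,-0.6,-0.8,0,-1],[0,0,0,-0.6,-0.8,0,-1],[0,0,0,0,0,0,-1],[0,0,0,0,0,0,-1]],
])

```text
time: 7.42
tool_pos: [0.4662, 0.2851, 0.1583]
tool_rot: [0.0, 1.0, 0.002, -0.0]
contact_force: [0.8, -1.0, 0.3]
gripper_width: 0.001
```

Run:
```python
from plant import grab_frame,state
from h import *
f=grab_frame("top");cv2.imwrite("pics/t2.png",f["frame"][:,:,::-1])
f0=np.load("top0.npz")
for g in(f0,f):
    P=pts(g);z=P[...,2];r=np.zeros(z.shape,bool);r[180:240,260:395]=1
    m=r&(g["z_map"]>0)&(z>.04)&(z<.07)&(P[...,0]>.478)&(P[...,0]<.593)
    m=cv2.morphologyEx(m.astype(np.uint8),cv2.MORPH_OPEN,np.ones((3,3)))>0
    q=P[m];print(m.sum(),rect(P,m)[0],np.median(q[:,2]),np.percentile(q[:,1],[1,99]))
    A=np.c_[q[:,:2],np.ones(len(q))];c=np.linalg.lstsq(A,q[:,2],rcond=None)[0];print("slopes",c[:2])
    print("frame diff")
d=cv2.absdiff(f["frame"],f0["frame"]).max(2)
for n,(a,b,c,e) in dict(tin=(135,170,262,296),block=(145,162,336,386),brayer=(180,237,185,240)).items(): print(n,d[a:b,c:e].max())
print(state()["tool_pos"],state()["contact_force"])
```

```text
3013 (535.5502319335938, 1.6807785034179688) 0.058904466194200644 [-0.09726689  0.10027977]
slopes [0.00075517 0.00097581]
frame diff
2966 (535.6239624023438, -57.98798370361328) 0.05190801128633771 [-0.15634372  0.04020261]
slopes [-0.00146235 -0.00034758]
frame diff
tin 9
block 9
brayer 155
[0.46714672 0.2840906  0.15846391] [-0.65144799 -0.59648152 -0.54348387]
```

View pics/t2.png

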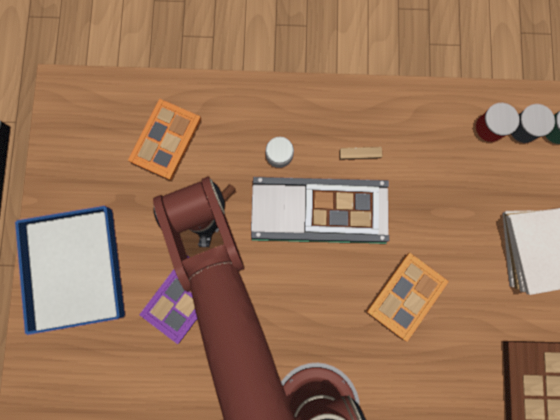

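The form (340,210) is seated at y ≈ -58 mm, level. The arm hides the brayer's drum, but the tip of its handle at (230,190) is where it was. Handing in.

Run:
```python
from plant import ticket
print(ticket.job_done())
```

```text
the job is handed in; nothing more can be done
None
```

I slid the form towards the bed's -y side with the closed fingers, and it dropped into its seat on the first direction tried. I handed the job in at about 7.5 s; it reports no verdict.

- **Force:** the readings between moves showed a steady 5–7 N while sliding, then about 0 N when the keel dropped. I never reached a dead stop.
- **Seat:** in the top camera the form's top fell from 58.9 to 51.9 mm, a 7 mm drop. Its centre is at y ≈ -59 mm from the bed's middle and within 1 mm across. Its tilt is about 0.0015 rad, so it is level.
- **Clear of the scene:** the arm was about 0.28 m to the side and 0.16 m up, with no contact force.
- **Bystanders:** the tin and the block look the same as at the start. I could not fully check the roller because the arm hid its drum in the last picture. Its handle tip was where it had been, and the tool passed well above it.

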